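# Fit the lamp plug into the spring bayonet port and hold it

## Robot

A 7-joint arm with a two-finger parallel gripper is mounted at the origin on a cart in front of the work surface, level with it; the furniture and walls round the work are solid. World frame = base frame: x ahead of the robot, y to its left, z up, the work surface at z = 0. Lengths are in m, angles in rad, forces in N, time in s.
With the tool pointing down it reaches from about 0.4 to 0.85 m from the base axis. Payload 4.4 kg.
Tool frame: the origin (TCP) lies at the very end of the fingers, on their centre line; the grasp point (between the pads) lies 19 mm behind it (tcp_to_grasp is the distance from the TCP to the grasp point, in m); z points along the fingers, y is the line along which they close (so a half turn about z gives the same grasp; the last joint's range is limited). The gripper opens to 94 mm and grips with 3 to 60 N. Pads are 16 mm wide; open, the fingers measure 119 mm over their backs; the gripper's body (75 mm by 177 mm) begins 78 mm behind the grasp point.
Start: joints at [-1.168, 0.628, 0.038, 1.517, -0.027, 0.996, -0.02], TCP at [0.294, 0.58, 0.205] pointing down, gripper open.
Joint ranges: [-3.06, 3.06], [-0.37, 2.12], [-1.25, 1.32], [0.18, 2.47], [-1.1, 4.24], [0.23, 1.98], [-2.94, 2.94]. Speed limits (rad/s): [2.57, 2.57, 3.14, 3.14, 3.14, 3.14, 3.14].

## Interface

Orientations are given as a 3x3 rotation matrix whose columns are the frame's x, y, z axes.
In Python, from station import sense, snapshot, finish_job, tcp_to_grasp gives the robot as it stands.
- The arm moves only by the tool carry_out, never from a script. Its argument "steps" is a list of rows, each an object of numbers: "tx", "ty", "tz": the shift along the world's x, y, z as a fraction of full scale; "turn": the turn about the world's z as a fraction of full scale. A call has 1 to 5 rows; each row is the pose to reach, as a shift and turn from the pose commanded when the call began; what a row does not reach only later rows make up. Full scale, the value 1, is 1 m for a shift and 45 degrees for a turn. A row lasts 1/10 s, in which the tool goes at most 50 mm and 8.59 degrees, less where a joint would pass 70% of its speed; a pose out of reach is approached as far as the arm can. A call with a number of a shift or a turn outside -1 to 1 is refused whole. A call with a gripper value outside its range is refused whole. "fingers" is the closure, from 0 (fully open) to 1 (shut), set as the call begins (left out, the last holds). The fingers move at their own pace and stop on an object; "squeeze" is the grip in N (left out, the last holds). Time passes only in rows, so rows that repeat a pose let the fingers close. It gives the time, the measured TCP pose, the force, the opening and the grip force at its end, in the units of the state.
- sense(): the state, without advancing time (a new reading comes with each control period).
- snapshot(name): name is "scene" or "top" or "wrist"; returns a dict with "pixels" (480x640x3 uint8, red, green, blue), "range_z" (480x640 float32, m along the optical axis (not along the pixel's ray), 0 where there is no reading), "vfov" (degrees; the focal length in pixels is half the picture's height over the tangent of half this angle, whatever the lens; pixels are square), "cx", "cy" (the principal point, pixels), "k1" (the pictures are not rectified: a ray, as slopes to the right and down, at radius r is drawn at 1 + k1 r^2 times it, then the intrinsics apply), "R" (3x3) and "t" (3): a world point X has camera coordinates R X + t. Camera axes: x right, y down, z forward; pixel columns grow to the right and rows downward; lengths in m; the calibration is good to about 2 mm. A picture is of the moment at which its call begins.
- finish_job(): hands the job in; it is judged then, once.
The state is a dict: "time": time; "q": joint angles; "qd": joint speeds; "joint_efforts": joint torques, N m; "tool_pos": TCP position; "eef_rot": TCP orientation; "wrist_force": force on the tool from outside, world axes, zero at the start; "wrist_torque": the same for the moment, N m; "width": opening from 0.0 (shut) to 1.0 (fully open); "finger_force": force on a finger pad.
Only numpy, scipy, OpenCV 4.12 (cv2) and the standard library are available. Lean on these libraries where they do the work, as an engineer would, in place of code of your own. Each camera call takes 0.05 s, during which the arm holds its last target. There are 200 camera calls.

## Task

Flip the lamp port's hinged cover plate right over, so that it lies open with its yellow inner face up. Then put the blue lamp plug foot first into the port with its two brass lugs in the keyways, push it in against the spring, twist it clockwise a quarter turn to its stop, and finish while still gripping it and holding it there, since it springs back if let go. Leave the other things on the desk where they are.

Things in the scene. Friction and masses are not known exactly. Their poses are not given: they have to be found in the camera images.
- lamp_port: Grey metal housing, 76 x 76 x 60 mm, fixed to the desk. Origin: centre of its underside. In its top a bore through a 6 mm thick steel ledge, with two keyways along the housing's own +x and -x (see port_mouth). Below the ledge it is 60 mm wide, so that the plug's lugs can turn under the ledge. The cover plate is hinged along the top of the +y side.
- port_mouth (a point): Centre of the bore at the housing's top, 60 mm above the desk; x axis along the two keyways, z up. The bore is 37 mm across; the keyways are 12 mm wide, end 26 mm from the axis, and each has a red dot. In the bore, 18 mm down, is the top of a brass disc on springs; a rounded blade on it, 6 mm wide (x), 26 mm long (y), 5.5 mm high, fits the slot in the plug's foot.
- cover_hinge (a point): Middle of the cover plate's hinge line, 40 mm to the +y side of the port's centre and 64 mm above the desk; fixed to the housing, x axis along the hinge line.
- cover_tab (a point): Point on the black tab at the cover's free edge, 98 mm from the hinge line, at mid thickness: pinch here. The tab is 14 mm wide (along the hinge line), 10 mm thick, from 76 to 110 mm from the hinge line. Pinched lightly from above across its 14 mm, fingertips only about 9 mm past this point, it turns between the fingers as the cover swings. Moves with the cover.
- port_cover (a joint): Angle of the cover plate (66 mm wide, 76 mm long, 6 mm thick; outside grey, inside yellow): 0 = shut, level; 1.57 = upright; 3.14 = flipped right over, level on the +y side of the housing at the hinge's height, yellow face up (the stop). Starts between 0 and 0.3. The stiff hinge (0.045 N m) stays where it is left.
- port_plunger (a joint): How far the brass disc is pressed down, in m: 0 = up (start), 0.008 when the plug's flange lies on the housing's top; spring force 3.5 N at 0, 5.5 N at 0.008. At 0.008 the lugs have 2 mm of room under the ledge; they need 0.006 to pass under it. Resting unpressed on the disc, the plug's flange is 8 mm above the housing's top, its lugs still in the keyways.
- port_driver (a joint): How far the brass disc is turned clockwise seen from above, in rad: 0 at the start; its stop is at 1.65. A spring turns it back (0.03 N m at 0, 0.14 N m at 1.57). The plug's foot slot has play on the blade: with the give of a grip the disc lags the hand by 0.1 to 0.2 rad, so turn a little past a quarter (expect about 1.4).
- lamp_plug: Loose plug, 62 mm high, 90 g, upright on the desk. Origin: centre of its foot's underside; z up, x along its lugs and grip bar. Foot 28 mm across with a slot along y, 8 mm wide and deep; barrel 33 mm across up to 26 mm high; lugs: round brass pins to +x and -x, 7 mm thick, ends 24 mm from the axis, 14.5 mm above the foot; black flange 54 mm across, 26 to 32 mm high. Half a turn alike.
- plug_grip (a point): Centre of the plug's blue grip bar, on the plug's axis 52 mm above its foot; axes as the plug's. The bar is 46 mm long (x), 20 mm wide (y, grip across this) and reaches from 32 mm (the flange's top) to 62 mm above the foot.
- filter_cube: Bystander: black cube with a blue lens, 41 x 38 x 34 mm, origin at its underside.
- petri_dish: Bystander: covered round dish, 56 mm across, 15 mm high, origin at its underside.
- oil_bottle: Bystander: small amber bottle, 31 mm across, 93 mm high, origin at its underside.
- objective_case: Bystander: black canister, 53 mm across, 80 mm high, origin at its underside.
- lens_tissue: Bystander: flat booklet, 75 x 105 x 8 mm, origin at its underside.
Not all that is in view belongs to the job. Leave any turquoise look-alike of the lamp_plug alone.

How it is judged:
By the outcome, as a careful person would: the job done as asked, in the order asked, and still so for the second after the job is handed in, while the arm keeps its last pose, push and grip.
It also fails if it takes over 64 s, if anything falls off the work surface, if the arm or the gripper's body presses on something with over 40 N, if the wrist force passes 120 N, or if a joint passes its speed limit or range.

## Working session

There is one attempt and no reset: what is moved stays moved. The work goes in short steps, Python scripts to look and compute and a tool call to move; the robot and the scene stay as the last step left them, time stands still between calls to the robot, and variables do not carry over. Pictures are saved under pics/ and viewed, at most 10 in all, crops included, and the job is handed in when it is done.

Besides the shell and the picture viewer there is one more tool, called after "Call:" as name([rows], argument=value, ...), one row to a line, values as JSON. carry_out: Moves the arm, as the interface text tells. Its arguments: {"type":"object","properties":{"steps":{"type":"array"},"fingers":{"type":"number"},"squeeze":{"type":"number"}},"required":["steps"]}

```bash
ls; mkdir -p pics
cat > h.py <<'E'
import numpy as np, cv2
from station import sense, snapshot, tcp_to_grasp
def cast(s,u,v,z):
    f=240/np.tan(np.radians(s['vfov'])/2)
    xd,yd=(u-s['cx'])/f,(v-s['cy'])/f
    x,y=xd,yd
    for _ in range(20):
        k=1+s['k1']*(x*x+y*y); x,y=xd/k,yd/k
    R,t=np.array(s['R']),np.array(s['t'])
    d=R.T@np.array([x,y,1]); c=-R.T@t
    return c+d*(z-c[2])/d[2]
def deproj(s):
    f=240/np.tan(np.radians(s['vfov'])/2)
    v,u=np.mgrid[:480,:640].astype(float)
    xd,yd=(u-s['cx'])/f,(v-s['cy'])/f
    x,y=xd,yd
    for _ in range(20):
        k=1+s['k1']*(x*x+y*y); x,y=xd/k,yd/k
    Z=s['range_z']; P=np.stack([x*Z,y*Z,Z],-1)
    return (P-np.array(s['t']))@np.array(s['R'])
E
python3 - <<'E'
from h import *
import pickle
st=sense();print({k:np.round(v,3).tolist() for k,v in st.items()},tcp_to_grasp)
for n in ['top','scene']:
    s=snapshot(n); pickle.dump(s,open(n+'.pkl','wb'))
    cv2.imwrite(f'pics/{n}0.png',s['pixels'][:,:,::-1])
    print(n,s['vfov'],s['k1'],s['cx'],s['cy'],(-np.array(s['R']).T@s['t']).round(3))
E
```

```text
pics
{'time': 0.0, 'q': [-1.168, 0.629, 0.038, 1.518, -0.027, 0.996, -0.02], 'qd': [0.001, -0.001, 0.001, -0.0, -0.001, 0.0, 0.001], 'joint_efforts': [-0.001, -54.971, 1.143, -18.664, -0.052, 0.023, 0.0], 'tool_pos': [0.293, 0.579, 0.205], 'eef_rot': [[-0.892, 0.452, -0.001], [0.452, 0.892, -0.002], [-0.0, -0.002, -1.0]], 'wrist_force': [0.06, 1.65, -0.391], 'wrist_torque': [-0.002, -0.034, -0.034], 'finger_force': 0.0, 'width': 0.999} 0.0188
top 43.24520896426065 -0.16180506339211778 314.13560092805545 233.9245595984928 [0.376 0.029 1.355]
scene 49.1290576779621 0.005423942393015754 315.2726177610122 235.44390844341189 [-0.289  0.723  0.958]
```

View pics/top0.png

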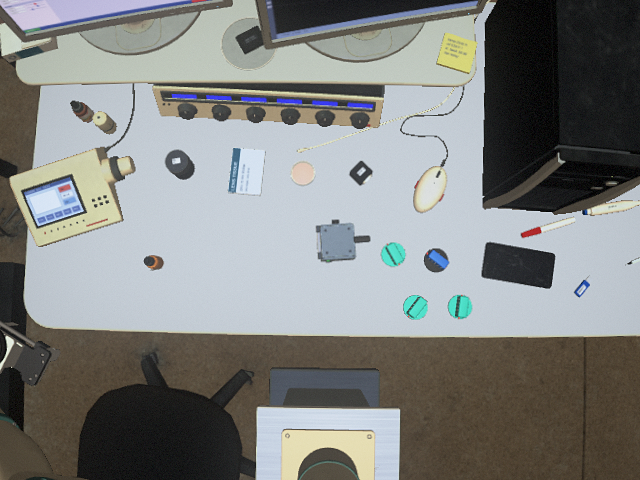

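View pics/scene0.png

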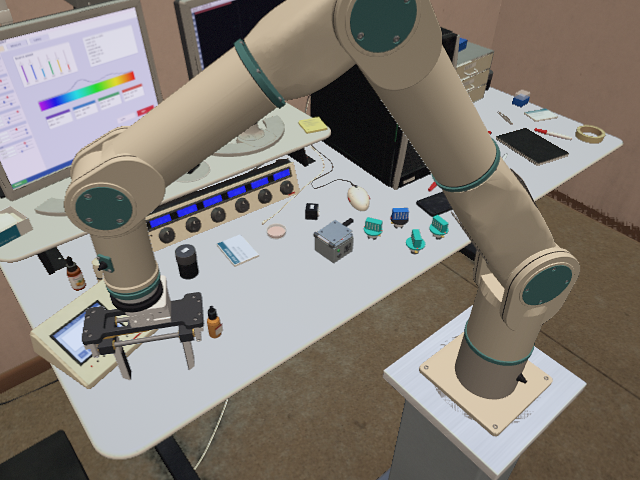

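The top view shows the port at (338,242) with its tab at about (362,239), pointing to world -y, so the hinge is on the left. Candidates for the plug are blue/black at (436,260) and turquoise at (393,254), (415,307) and (460,307). I choose the blue one at (436,260) and check it in a close crop.

Run:
```python
from h import *
import pickle
s=pickle.load(open('top.pkl','rb'))
im=s['pixels'][:,:,::-1]
cv2.imwrite('pics/crop1.png',cv2.resize(im[205:330,300:480],None,fx=4.4,fy=4.4,interpolation=cv2.INTER_CUBIC))
P=deproj(s)
hsv=cv2.cvtColor(s['pixels'],cv2.COLOR_RGB2HSV)
def comps(m,name,sub,z):
    n,l,st,c=cv2.connectedComponentsWithStats(m.astype(np.uint8))
    for i in range(1,n):
        if st[i,4]<12: continue
        k=l==i
        r=cv2.minAreaRect(np.argwhere(k)[:,::-1].astype(np.float32)+0)
        bx=cv2.boxPoints(r)+sub
        W=np.array([cast(s,a,b,z)[:2] for a,b in bx])
        print(name,st[i],'c',(c[i]+sub).round(1),'world',cast(s,*(c[i]+sub),z).round(4),'depthz',np.median(P[sub[1]:330,sub[0]:480][k][:,2]).round(4),'box',W.round(4).tolist())
sub=np.array([300,205]); H=hsv[205:330,300:480]
comps((H[...,0]>100)&(H[...,0]<125)&(H[...,1]>140)&(H[...,2]>90),'blue',sub,.062)
comps((H[...,0]>75)&(H[...,0]<95)&(H[...,1]>120)&(H[...,2]>90),'turq',sub,.062)
Z=P[205:330,300:480,2]
comps((Z>.055)&(Z<.12)&(np.arange(300,480)[None]<380),'port',sub,.066)
comps((H[...,2]<75)&(np.arange(300,480)[None]<380)&(np.arange(300,480)[None]>352),'tab',sub,.067)
np.set_printoptions(linewidth=250)
print((Z[15:60:3,10:75:2]*1000).round().astype(int))
```

```text
blue [129  45  20  19 182] c [438.2 258.8] world [ 0.4797 -0.2353  0.062 ] depthz 0.061 box [[0.4845, -0.2113], [0.5006, -0.2234], [0.4746, -0.259], [0.4585, -0.2468]]
turq [ 82  38  23  23 397] c [393.1 253.9] world [ 0.4889 -0.1373  0.062 ] depthz 0.0367 box [[0.512, -0.1133], [0.5128, -0.161], [0.4653, -0.161], [0.4646, -0.1135]]
turq [104  90  23  24 408] c [415.3 306.8] world [ 0.3762 -0.1855  0.062 ] depthz 0.0355 box [[0.401, -0.1611], [0.4015, -0.2086], [0.3525, -0.2087], [0.3521, -0.1613]]
turq [148  90  24  24 379] c [459.9 306.4] world [ 0.3778 -0.2824  0.062 ] depthz 0.051 box [[0.3587, -0.2523], [0.4061, -0.262], [0.3968, -0.3113], [0.3493, -0.3014]]
port [  16   18   55   37 1408] c [337.9 240.4] world [ 0.5158 -0.0182  0.066 ] depthz 0.069 box [[0.5494, 0.0301], [0.5595, -0.0845], [0.484, -0.0903], [0.4741, 0.0236]]
[[   3   -2   -4   -1   -1   -1   -8    0    3    0    2   21   27   23   22   -1   -4    1   -5   -1   -2   -1    1    1    0   -6   -2    1   -2   -3    5    0   -4]
 [  -4    0   -4    0   -1   -1    1   -2    2    1    3   22   28   60   59   60   58   
[... 1563 characters left out ...]
1   -4    3    5    2   -2]
 [   3    2   -2   -5   69   66   66   67   69   72   67   66   72   69   71   72   73   74   73   73   77   66   77   -5   -1    0   -2   -1   -4    0    2    2   -3]
 [   1    1    1    1   65   63   64   69   70   68   59   62   59   55   58   60   59   64   59   62   60   61   56   -3    0    1   -3    3   -3   -1    0   -1   -7]
 [   0    1    0    4    0    2   49   58   49   49   42   43   35   38   33   24   32   22   18   20    7    2   -4    1    2   -3   -3   -3   -6   -2    3   -3   -2]
 [  -4   -5   -8   -1   -7    1   -1    1   -2    1    1   -1   -3    0    6   -2   -3   -5   -3    1    0    4   -3   -6   -1   -2    0   -3   -5   -3   -2    2    1]]
```

View pics/crop1.png

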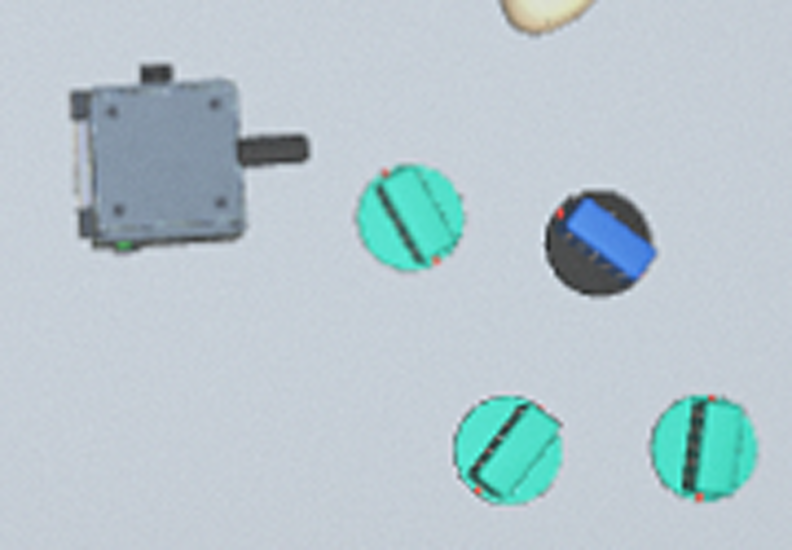

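The crop shows the only blue bar on a black flange at crop (600,243), with red lug marks; the other three are all turquoise. The tab is at crop (273,149), and the cover is slightly raised. I move over to look with the wrist camera.

Call:
carry_out([
  {"tx": 0.06, "ty": -0.22, "tz": 0.02, "turn": -0.47},
  {"tx": 0.06, "ty": -0.22, "tz": 0.02, "turn": -0.47},
  {"tx": 0.06, "ty": -0.22, "tz": 0.02, "turn": -0.47},
  {"tx": 0.06, "ty": -0.22, "tz": 0.02, "turn": -0.47},
  {"tx": 0.06, "ty": -0.22, "tz": 0.02, "turn": -0.47},
])

```text
time: 0.6
tool_pos: [0.3545, 0.3554, 0.2256]
eef_rot: [[-0.666, 0.746, -0.0], [0.746, 0.666, -0.002], [-0.002, -0.001, -1.0]]
wrist_force: [0.1, 0.3, -0.0]
width: 1.002
finger_force: 0.0
```

Call:
carry_out([
  {"tx": 0.06, "ty": -0.22, "tz": 0.02, "turn": -0.47},
  {"tx": 0.06, "ty": -0.22, "tz": 0.02, "turn": -0.47},
  {"tx": 0.06, "ty": -0.22, "tz": 0.02, "turn": -0.47},
  {"tx": 0.06, "ty": -0.22, "tz": 0.02, "turn": -0.47},
  {"tx": 0.06, "ty": -0.22, "tz": 0.02, "turn": -0.47},
])

```text
time: 1.1
tool_pos: [0.414, 0.1359, 0.2458]
eef_rot: [[-0.352, 0.936, 0.0], [0.936, 0.352, -0.001], [-0.001, -0.0, -1.0]]
wrist_force: [0.2, 0.2, -0.1]
width: 1.002
finger_force: 0.0
```

Call:
carry_out([
  {"tx": 0.06, "ty": -0.22, "tz": 0.04, "turn": -0.47},
  {"tx": 0.06, "ty": -0.22, "tz": 0.04, "turn": -0.47},
  {"tx": 0.06, "ty": -0.22, "tz": 0.04, "turn": -0.47},
  {"tx": 0.06, "ty": -0.22, "tz": 0.04, "turn": -0.47},
  {"tx": 0.06, "ty": -0.22, "tz": 0.04, "turn": -0.47},
])

```text
time: 1.6
tool_pos: [0.474, -0.0841, 0.2862]
eef_rot: [[0.009, 1.0, 0.001], [1.0, -0.009, -0.001], [-0.001, 0.001, -1.0]]
wrist_force: [1.3, -0.2, -0.3]
width: 1.002
finger_force: 0.0
```

Run:
```python
from h import *
import pickle
st=sense();print(st['time'],st['tool_pos'].round(4) if hasattr(st['tool_pos'],'round') else st['tool_pos'],np.round(st['eef_rot'],3).tolist(),np.round(st['q'],2))
s=snapshot('wrist'); pickle.dump(s,open('w1.pkl','wb'))
cv2.imwrite('pics/w1.png',s['pixels'][:,:,::-1])
print(s['vfov'],s['k1'],(-np.array(s['R']).T@s['t']).round(3))
```

```text
1.6 [ 0.474  -0.0841  0.2862] [[0.009, 1.0, 0.001], [1.0, -0.009, -0.001], [-0.001, 0.001, -1.0]] [-0.25  0.32  0.49  1.87 -0.18  0.99  0.31]
67.57767141493856 -0.014084176204756414 [ 0.474 -0.017  0.466]
```

View pics/w1.png

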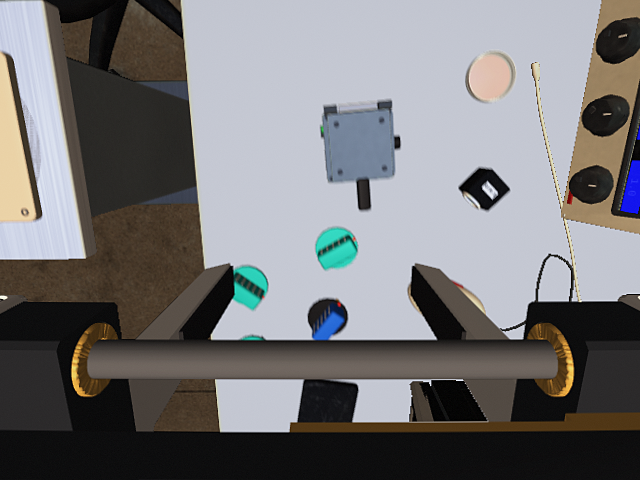

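The wrist view shows the port cover at about (360,145), the hinge at the top edge (y≈105), and the tab at (364,194). The blue plug is at (327,318), partly beside the gripper. Now I measure the tab and plate.

Run:
```python
from h import *
import pickle
s=pickle.load(open('w1.pkl','rb')); P=deproj(s)
px=s['pixels'].astype(int); V=px.max(2)
m=np.zeros((480,640),bool); m[184:216,345:385]=V[184:216,345:385]<70
n,l,st,c=cv2.connectedComponentsWithStats(m.astype(np.uint8)); i=1+st[1:,4].argmax()
k=l==i; q=P[k]
print('tab px',st[i],c[i],'z med',np.median(q[:,2]))
for z in (.07,.074,.078): print(z,cast(s,*c[i],z).round(4),'cols',[cast(s,u,c[i][1],z).round(4)[0] for u in (st[i,0]-.5,st[i,0]+st[i,2]-.5)],'rows',[cast(s,c[i][0],v,z).round(4)[1] for v in (184,st[i,1]+st[i,3]-.5)])
# plate plane fit (inside)
R=P[112:178,330:392].reshape(-1,3); R=R[(R[:,2]>.055)&(R[:,2]<.1)]
for _ in range(3):
    A=np.c_[R[:,:2],np.ones(len(R))]; co,*_=np.linalg.lstsq(A,R[:,2],rcond=None); e=R[:,2]-A@co; R=R[abs(e)<2.5*e.std()+1e-4]
print('plane',co,e.std(),'tilt',np.arctan(np.hypot(*co[:2])),'dir',np.degrees(np.arctan2(co[1],co[0])))
# plate mask by colour
pl=(px[...,2]-px[...,0]>12)&(V<175)&(V>75); pl[:,:300]=0;pl[:,420:]=0;pl[230:]=0;pl[:90]=0
pl=cv2.morphologyEx(pl.astype(np.uint8),cv2.MORPH_OPEN,np.ones((7,7)))
n,l,st,c=cv2.connectedComponentsWithStats(pl); i=1+st[1:,4].argmax(); print('plate',st[i],c[i])
r=cv2.minAreaRect(np.argwhere(l==i)[:,::-1].astype(np.float32)); b=cv2.boxPoints(r)
for u,v in b:
    z=.067
    for _ in range(5):
        w=cast(s,u,v,z); z=co[0]*w[0]+co[1]*w[1]+co[2]
    print((round(float(u),1),round(float(v),1)),w.round(4))
cv2.imwrite('pics/crop2.png',cv2.resize(s['pixels'][85:355,290:420,::-1],None,fx=2.2*1,fy=2.2,interpolation=cv2.INTER_CUBIC))
```

```text
tab px [357 184  14  26 302] [363.23509934 195.91721854] z med 0.07755299951198279
0.07 [ 0.5189 -0.069   0.07  ] cols [np.float64(0.5114), np.float64(0.527)] rows [np.float64(-0.0558), np.float64(-0.0842)]
0.074 [ 0.5185 -0.0684  0.074 ] cols [np.float64(0.5111), np.float64(0.5264)] rows [np.float64(-0.0554), np.float64(-0.0835)]
0.078 [ 0.518  -0.0679  0.078 ] cols [np.float64(0.5107), np.float64(0.5259)] rows [np.float64(-0.055), np.float64(-0.0828)]
plane [ 0.00542145 -0.08152774  0.06755247] 0.0008203645947574854 tilt 0.08152669221352021 dir -86.19553651892782
plate [ 323  109   72   73 4688] [359.19581911 145.08084471]
(321.2, 113.8) [0.4731 0.0182 0.0686]
(391.5, 107.7) [0.5472 0.0238 0.0686]
(397.5, 176.4) [ 0.5552 -0.0475  0.0744]
(327.2, 182.5) [ 0.479  -0.0534  0.0745]
```

Call:
carry_out([
  {"tx": 0.044, "ty": 0.009, "tz": -0.04, "turn": 0.12},
  {"tx": 0.044, "ty": 0.009, "tz": -0.09, "turn": 0.12},
  {"tx": 0.044, "ty": 0.009, "tz": -0.14, "turn": 0.12},
  {"tx": 0.044, "ty": 0.009, "tz": -0.17, "turn": 0.12},
  {"tx": 0.044, "ty": 0.009, "tz": -0.17, "turn": 0.12},
], fingers=0.6, squeeze=5)

```text
time: 2.15
tool_pos: [0.5134, -0.07, 0.1111]
eef_rot: [[-0.089, 0.996, -0.011], [0.996, 0.089, 0.001], [0.002, -0.01, -1.0]]
wrist_force: [-0.8, 0.4, 0.5]
width: 0.613
finger_force: 0.0
```

Run:
```python
from h import *
import pickle
st=sense();print(st['time'],np.round(st['tool_pos'],4),np.round(st['eef_rot'],3).tolist(),st['width'])
s=snapshot('wrist'); pickle.dump(s,open('w2.pkl','wb'))
cv2.imwrite('pics/w2.png',s['pixels'][:,:,::-1])
```

```text
2.15 [ 0.5134 -0.07    0.1111] [[-0.089, 0.996, -0.011], [0.996, 0.089, 0.001], [0.002, -0.01, -1.0]] 0.6125121380302522
```

View pics/w2.png

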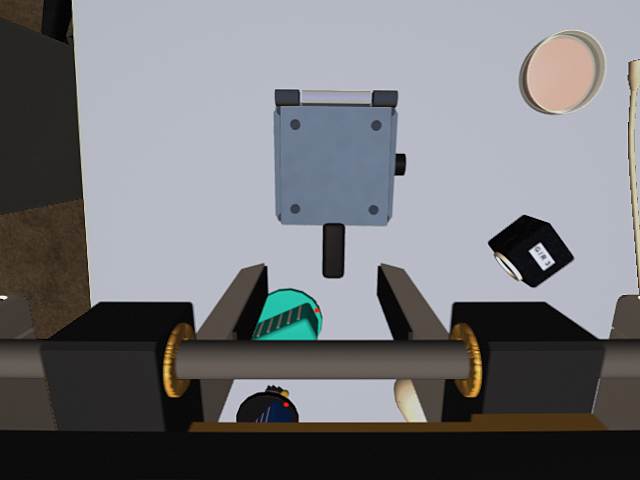

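The wrist view shows the cover at (282–395, 105–225), nearly square to the image, and the tab at (334,250). Both fingers straddle its column.

```bash
cat > m2.py <<'E'
from h import *
import pickle
s=pickle.load(open('w2.pkl','rb')); P=deproj(s)
st=sense(); print(np.round(st['tool_pos'],4), np.degrees(np.arctan2(st['eef_rot'][1][1],st['eef_rot'][0][1])))
px=s['pixels'].astype(int); V=px.max(2)
m=np.zeros((480,640),bool); m[222:285,312:356]=V[222:285,312:356]<75
n,l,stt,c=cv2.connectedComponentsWithStats(m.astype(np.uint8)); i=1+stt[1:,4].argmax(); k=l==i
print('tab',stt[i],c[i],np.median(P[k][:,2]))
r=cv2.minAreaRect(np.argwhere(k)[:,::-1].astype(np.float32)); b=cv2.boxPoints(r)
W=np.array([cast(s,u,v,.0775) for u,v in b]);print(b.round(1).tolist(),W.round(4).tolist())
k2=k&(np.arange(480)[:,None]>232)&(np.arange(480)[:,None]<270)
ends=[]
for v in (235,268):
    u=np.where(k[v])[0]; ends.append(cast(s,u.mean(),v,.0775)); print(u.min(),u.max(),ends[-1].round(4))
d=ends[1]-ends[0]; print('tab yaw',np.degrees(np.arctan2(d[0],-d[1])))
# plate side edges
g=cv2.GaussianBlur(s['pixels'],(3,3),0).astype(int)
pl=(V<170)&(V>70)
for side in (0,1):
    pts=[]
    for v in range(120,215,5):
        row=np.abs(np.diff(g[v].sum(1)))
        a=(268,300) if side==0 else (380,402)
        if side==1 and 145<v<185: continue
        pk=[u for u in range(*a) if row[u]>40 and row[u]==row[u-3:u+4].max()]
        print(v,pk,end=' ')
    print()
# hinge blocks (black) at top
for lo,hi in ((270,305),(368,402)):
    mm=np.zeros((480,640),np.uint8); mm[84:112,lo:hi]=V[84:112,lo:hi]<85
    n,l,t,c=cv2.connectedComponentsWithStats(mm); i=1+t[1:,4].argmax(); kk=l==i
    print('hinge blk',t[i],c[i],np.median(P[kk][:,2]),cast(s,*c[i],np.median(P[kk][:,2])).round(4))
E
python3 m2.py
```

```text
[ 0.5157 -0.0707  0.1138] 5.07510874071498
tab [ 323  223   22   55 1146] [333.08813264 249.77486911] 0.0772817493664488
[[323.0, 223.0], [344.0, 223.0], [344.0, 277.0], [323.0, 277.0]] [[0.5106, -0.0471, 0.0775], [0.5233, -0.0459, 0.0775], [0.5269, -0.0805, 0.0775], [0.5137, -0.0818, 0.0775]]
323 344 [ 0.5177 -0.054   0.0775]
323 343 [ 0.5194 -0.0752  0.0775]
tab yaw 4.717081244541638
120 [273, 291, 297] 125 [273, 289, 299] 130 [273] 135 [273] 140 [273] 145 [273] 150 [273] 155 [273] 160 [274] 165 [274] 170 [274] 175 [274] 180 [274] 185 [274] 190 [274] 195 [274] 200 [274] 205 [274, 291, 298] 210 [275, 290, 299] 
120 [396] 125 [380, 396] 130 [396] 135 [396] 140 [395] 145 [395] 185 [393] 190 [393] 195 [392] 200 [392] 205 [392] 210 [391] 
hinge blk [275  90  25  22 412] [286.66019417  97.94417476] 0.06881051636505081 [0.4827 0.0238 0.0688]
hinge blk [372  90  25  22 410] [384.25609756  98.81463415] 0.0687899882201025 [0.5397 0.0284 0.0688]
```

Call:
carry_out([
  {"tx": 0.001, "ty": 0.001, "tz": -0.02},
  {"tx": 0.001, "ty": 0.001, "tz": -0.04},
  {"tx": 0.001, "ty": 0.001, "tz": -0.052},
  {"tx": 0.001, "ty": 0.001, "tz": -0.052},
  {"tx": 0.001, "ty": 0.001, "tz": -0.052},
])

```text
$.steps[0]: bad value
```

Call:
carry_out([
  {"tx": 0.001, "ty": 0.001, "tz": -0.02, "turn": 0.0},
  {"tx": 0.001, "ty": 0.001, "tz": -0.04, "turn": 0.0},
  {"tx": 0.001, "ty": 0.001, "tz": -0.052, "turn": 0.0},
  {"tx": 0.001, "ty": 0.001, "tz": -0.052, "turn": 0.0},
  {"tx": 0.001, "ty": 0.001, "tz": -0.052, "turn": 0.0},
])

```text
time: 2.7
tool_pos: [0.5196, -0.0703, 0.0648]
eef_rot: [[-0.089, 0.996, 0.002], [0.996, 0.089, -0.0], [-0.0, 0.002, -1.0]]
wrist_force: [0.0, -0.0, -1.4]
width: 0.403
finger_force: 0.0
```

Call:
carry_out([
  {"tx": 0.0, "ty": 0.0, "tz": -0.001, "turn": 0.0},
  {"tx": 0.0, "ty": 0.0, "tz": -0.001, "turn": 0.0},
  {"tx": 0.0, "ty": 0.0, "tz": -0.001, "turn": 0.0},
  {"tx": 0.0, "ty": 0.0, "tz": -0.001, "turn": 0.0},
  {"tx": 0.0, "ty": 0.0, "tz": -0.001, "turn": 0.0},
], fingers=1.0, squeeze=5)

```text
time: 3.2
tool_pos: [0.5197, -0.0701, 0.0628]
eef_rot: [[-0.089, 0.996, 0.002], [0.996, 0.089, -0.0], [-0.0, 0.002, -1.0]]
wrist_force: [1.7, -0.2, -0.0]
width: 0.148
finger_force: 5.0
```

Run:
```python
import numpy as np
t0=.082
for th in np.arange(0.082,3.17,.154):
    print(round(th,2), 'ds',round(.098*(np.cos(t0)-np.cos(th)),4),'ty',round(.9966*.098*(np.cos(t0)-np.cos(th)),4),'tx',round(-.0819*.098*(np.cos(t0)-np.cos(th)),4),'tz',round(.098*(np.sin(th)-np.sin(t0)),4))
```

```text
0.08 ds 0.0 ty 0.0 tx -0.0 tz 0.0
0.24 ds 0.0024 ty 0.0024 tx -0.0002 tz 0.0149
0.39 ds 0.007 ty 0.007 tx -0.0006 tz 0.0292
0.54 ds 0.0138 ty 0.0138 tx -0.0011 tz 0.0427
0.7 ds 0.0226 ty 0.0225 tx -0.0019 tz 0.055
0.85 ds 0.0331 ty 0.033 tx -0.0027 tz 0.0657
1.01 ds 0.0452 ty 0.0451 tx -0.0037 tz 0.0748
1.16 ds 0.0585 ty 0.0583 tx -0.0048 tz 0.0818
1.31 ds 0.0728 ty 0.0725 tx -0.006 tz 0.0868
1.47 ds 0.0876 ty 0.0873 tx -0.0072 tz 0.0895
1.62 ds 0.1027 ty 0.1023 tx -0.0084 tz 0.0898
1.78 ds 0.1176 ty 0.1172 tx -0.0096 tz 0.0879
1.93 ds 0.1321 ty 0.1317 tx -0.0108 tz 0.0837
2.08 ds 0.1458 ty 0.1453 tx -0.0119 tz 0.0773
2.24 ds 0.1583 ty 0.1578 tx -0.013 tz 0.069
2.39 ds 0.1694 ty 0.1688 tx -0.0139 tz 0.0587
2.55 ds 0.1788 ty 0.1782 tx -0.0146 tz 0.047
2.7 ds 0.1863 ty 0.1856 tx -0.0153 tz 0.0339
2.85 ds 0.1916 ty 0.191 tx -0.0157 tz 0.0198
3.01 ds 0.1948 ty 0.1941 tx -0.016 tz 0.005
3.16 ds 0.1957 ty 0.195 tx -0.016 tz -0.01
```

Call:
carry_out([
  {"tx": 0.0, "ty": 0.0024, "tz": 0.015, "turn": 0.0},
  {"tx": -0.0006, "ty": 0.007, "tz": 0.029, "turn": 0.0},
  {"tx": -0.001, "ty": 0.014, "tz": 0.043, "turn": 0.0},
  {"tx": -0.002, "ty": 0.0225, "tz": 0.055, "turn": 0.0},
  {"tx": -0.003, "ty": 0.033, "tz": 0.0655, "turn": 0.0},
])

```text
time: 3.7
tool_pos: [0.517, -0.0372, 0.1291]
eef_rot: [[-0.088, 0.996, 0.003], [0.996, 0.088, -0.001], [-0.001, 0.003, -1.0]]
wrist_force: [3.9, -0.9, -1.5]
width: 0.148
finger_force: 5.0
```

Call:
carry_out([
  {"tx": -0.001, "ty": 0.012, "tz": 0.009, "turn": 0.0},
  {"tx": -0.002, "ty": 0.025, "tz": 0.0165, "turn": 0.0},
  {"tx": -0.003, "ty": 0.0395, "tz": 0.0215, "turn": 0.0},
  {"tx": -0.0045, "ty": 0.0545, "tz": 0.024, "turn": 0.0},
  {"tx": -0.0055, "ty": 0.0695, "tz": 0.0245, "turn": 0.0},
])

```text
time: 4.2
tool_pos: [0.5115, 0.033, 0.1537]
eef_rot: [[-0.089, 0.996, 0.003], [0.996, 0.089, -0.0], [-0.001, 0.003, -1.0]]
wrist_force: [4.1, -0.7, 0.3]
width: 0.151
finger_force: 5.0
```

Call:
carry_out([
  {"tx": -0.001, "ty": 0.015, "tz": -0.002, "turn": 0.0},
  {"tx": -0.002, "ty": 0.0295, "tz": -0.006, "turn": 0.0},
  {"tx": -0.0035, "ty": 0.043, "tz": -0.0125, "turn": 0.0},
  {"tx": -0.0045, "ty": 0.0555, "tz": -0.021, "turn": 0.0},
  {"tx": -0.0055, "ty": 0.0665, "tz": -0.031, "turn": 0.0},
])

```text
time: 4.7
tool_pos: [0.5061, 0.101, 0.1213]
eef_rot: [[-0.09, 0.996, 0.003], [0.996, 0.09, 0.001], [0.001, 0.003, -1.0]]
wrist_force: [6.1, 1.1, 2.1]
width: 0.147
finger_force: 5.0
```

Call:
carry_out([
  {"tx": -0.001, "ty": 0.009, "tz": -0.012, "turn": 0.0},
  {"tx": -0.0015, "ty": 0.0165, "tz": -0.025, "turn": 0.0},
  {"tx": -0.002, "ty": 0.022, "tz": -0.039, "turn": 0.0},
  {"tx": -0.002, "ty": 0.025, "tz": -0.054, "turn": 0.0},
  {"tx": -0.002, "ty": 0.026, "tz": -0.07, "turn": 0.0},
])

```text
time: 5.2
tool_pos: [0.5041, 0.1276, 0.0507]
eef_rot: [[-0.09, 0.996, 0.003], [0.996, 0.09, 0.002], [0.002, 0.003, -1.0]]
wrist_force: [5.6, 3.1, 1.8]
width: 0.148
finger_force: 5.0
```

Call:
carry_out([
  {"tx": 0.0, "ty": 0.0, "tz": -0.002, "turn": 0.0},
  {"tx": 0.0, "ty": 0.0, "tz": -0.003, "turn": 0.0},
  {"tx": 0.0, "ty": 0.0, "tz": -0.003, "turn": 0.0},
])

```text
time: 5.5
tool_pos: [0.5041, 0.1273, 0.0478]
eef_rot: [[-0.09, 0.996, 0.003], [0.996, 0.09, 0.002], [0.002, 0.003, -1.0]]
wrist_force: [6.1, 4.1, -0.2]
width: 0.146
finger_force: 5.0
```

Call:
carry_out([
  {"tx": 0.0, "ty": 0.0, "tz": 0.0, "turn": 0.0},
  {"tx": 0.0, "ty": 0.0, "tz": 0.0, "turn": 0.0},
  {"tx": 0.0, "ty": 0.0, "tz": 0.0, "turn": 0.0},
  {"tx": 0.0, "ty": 0.0, "tz": 0.02, "turn": 0.0},
  {"tx": 0.0, "ty": 0.0, "tz": 0.07, "turn": 0.0},
], fingers=0.5)

```text
time: 6.0
tool_pos: [0.4981, 0.1239, 0.1156]
eef_rot: [[-0.088, 0.996, -0.011], [0.996, 0.088, -0.003], [-0.002, -0.011, -1.0]]
wrist_force: [0.2, 1.7, 1.2]
width: 0.496
finger_force: 0.0
```

Call:
carry_out([
  {"tx": 0.0, "ty": 0.0, "tz": 0.05, "turn": 0.0},
  {"tx": 0.0, "ty": -0.03, "tz": 0.09, "turn": 0.0},
  {"tx": -0.01, "ty": -0.07, "tz": 0.12, "turn": 0.0},
  {"tx": -0.02, "ty": -0.11, "tz": 0.15, "turn": 0.0},
  {"tx": -0.03, "ty": -0.15, "tz": 0.17, "turn": 0.0},
], fingers=0.3)

```text
time: 6.5
tool_pos: [0.4713, -0.0263, 0.2897]
eef_rot: [[-0.089, 0.996, -0.001], [0.996, 0.089, 0.0], [0.001, -0.001, -1.0]]
wrist_force: [0.6, 0.6, 0.5]
width: 0.701
finger_force: 0.0
```

Call:
carry_out([
  {"tx": 0.0, "ty": -0.04, "tz": 0.0, "turn": 0.0},
  {"tx": 0.0, "ty": -0.07, "tz": 0.0, "turn": 0.0},
  {"tx": 0.0, "ty": -0.07, "tz": 0.0, "turn": 0.0},
  {"tx": 0.0, "ty": -0.07, "tz": 0.0, "turn": 0.0},
])

```text
time: 6.9
tool_pos: [0.4714, -0.095, 0.2878]
eef_rot: [[-0.087, 0.996, -0.002], [0.996, 0.087, 0.001], [0.001, -0.002, -1.0]]
wrist_force: [0.4, -0.1, -0.3]
width: 0.702
finger_force: 0.0
```

Run:
```python
from h import *
import pickle
st=sense();print(st['time'],np.round(st['tool_pos'],4),np.round(st['eef_rot'],3).tolist(),st['width'])
s=snapshot('wrist'); pickle.dump(s,open('w3.pkl','wb'))
cv2.imwrite('pics/w3.png',s['pixels'][:,:,::-1])
```

```text
6.9 [ 0.4714 -0.095   0.2878] [[-0.087, 0.996, -0.002], [0.996, 0.087, 0.001], [0.001, -0.002, -1.0]] 0.7015335548698036
```

View pics/w3.png

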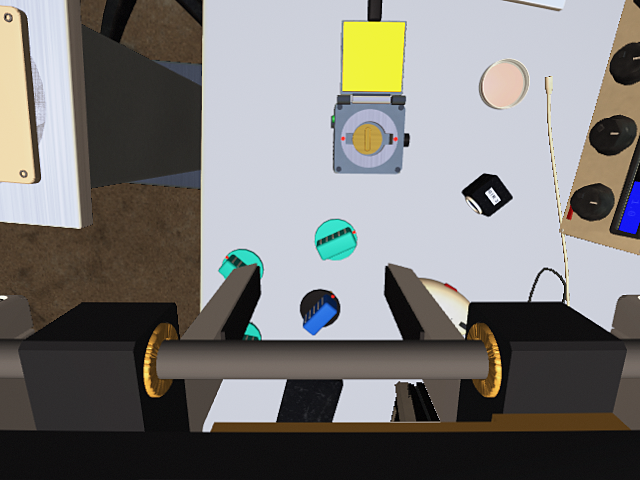

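The cover now lies flipped, yellow face up, at (373,57). The bore is at (369,139) with red dots at about (343,139) and (395,139), and the blue plug is at (320,312). I measure all of them.

```bash
cat > m3.py <<'E'
from h import *
import pickle,sys
def port(s):
    P=deproj(s); hsv=cv2.cvtColor(s['pixels'],cv2.COLOR_RGB2HSV); H,S,V=[hsv[...,i].astype(int) for i in range(3)]
    red=((H<8)|(H>172))&(S>130)&(V>110)
    n,l,t,c=cv2.connectedComponentsWithStats(red.astype(np.uint8))
    out=[]
    for i in range(1,n):
        if t[i,4]<3: continue
        z=np.median(P[l==i][:,2]); w=cast(s,*c[i],.06)
        if .44<w[0]<.58 and -.06<w[1]<.04: out.append(w); print('red',t[i,4],c[i].round(1),z.round(4),w.round(4))
    if len(out)==2:
        d=(out[1]-out[0])[:2]; d*=np.sign(d[0]); print('mid',((out[0]+out[1])/2).round(4),'sep',np.hypot(*d).round(4),'yaw',np.degrees(np.arctan2(d[1],d[0])).round(2))
    W=P; brass=(H>12)&(H<26)&(S>90)&(V>70)&(abs(W[...,0]-.513)<.03)&(abs(W[...,1]+.0136)<.03)
    n,l,t,c=cv2.connectedComponentsWithStats(brass.astype(np.uint8)); i=1+t[1:,4].argmax(); z=np.median(P[l==i][:,2]); print('brass',t[i],c[i].round(1),z,cast(s,*c[i],.042).round(4))
    y=(H>24)&(H<34)&(S>150)&(V>150)&(abs(W[...,0]-.505)<.06)&(W[...,1]>.0)&(W[...,1]<.2); q=W[y]; A=np.c_[q[:,:2],np.ones(len(q))]; co=np.linalg.lstsq(A,q[:,2],rcond=None)[0]; print('yellow n',y.sum(),q.mean(0).round(4),'slope',co.round(4))
def plug(s):
    P=deproj(s); hsv=cv2.cvtColor(s['pixels'],cv2.COLOR_RGB2HSV); H,S,V=[hsv[...,i].astype(int) for i in range(3)]
    b=(H>100)&(H<125)&(S>140)&(V>50)&(abs(P[...,0]-.48)<.06)&(abs(P[...,1]+.235)<.06)
    top=b&(P[...,2]>.056)&(V>150)
    print('blue V pct',np.percentile(V[b],[10,50,90]),b.sum(),top.sum())
    n,l,t,c=cv2.connectedComponentsWithStats(top.astype(np.uint8)); i=1+t[1:,4].argmax()
    r=cv2.minAreaRect(np.argwhere(l==i)[:,::-1].astype(np.float32)); bx=np.array([cast(s,u,v,.062) for u,v in cv2.boxPoints(r)])
    e=[bx[1]-bx[0],bx[2]-bx[1]]; e.sort(key=lambda a:-np.hypot(*a[:2])); a=e[0]*np.sign(e[0][0])
    print('z',np.median(P[l==i][:,2]).round(4),'centre',bx.mean(0).round(4),'size',[np.hypot(*x[:2]).round(4) for x in e],'ang',np.degrees(np.arctan2(a[1],a[0])).round(2))
    dk=(V<75)&(abs(P[...,0]-.48)<.045)&(abs(P[...,1]+.235)<.045)&(P[...,2]>.02)&(P[...,2]<.045)|b&(P[...,2]>.02)
    print('blob xy minmax', P[dk][:,:2].min(0).round(4),P[dk][:,:2].max(0).round(4))
if __name__=='__main__':
    s=pickle.load(open(sys.argv[1],'rb')); port(s); plug(s)
E
python3 m3.py w3.pkl
```

```text
red 11 [342.6 138.1] 0.0621 [ 0.4854 -0.015   0.06  ]
red 14 [395.2 138.6] 0.0618 [ 0.5431 -0.0104  0.06  ]
mid [ 0.5143 -0.0127  0.06  ] sep 0.0579 yaw 4.56
brass [353 124  29  30 692] [366.9 138.6] 0.04340506161068815 [ 0.5142 -0.0125  0.042 ]
yellow n 4112 [0.5075 0.0687 0.0686] slope [-0.0037  0.0241  0.0688]
blue V pct [ 66. 221. 227.] 708 490
z 0.0633 centre [ 0.4785 -0.2319  0.062 ] size [np.float64(0.0438), np.float64(0.0181)] ang 52.3
blob xy minmax [ 0.4524 -0.2563] [ 0.5043 -0.2059]
```

Call:
carry_out([
  {"tx": -0.01, "ty": -0.05, "tz": -0.01, "turn": -0.19},
  {"tx": -0.02, "ty": -0.095, "tz": -0.02, "turn": -0.38},
  {"tx": -0.03, "ty": -0.14, "tz": -0.04, "turn": -0.57},
  {"tx": -0.04, "ty": -0.18, "tz": -0.05, "turn": -0.76},
  {"tx": -0.05, "ty": -0.22, "tz": -0.06, "turn": -0.92},
])

```text
time: 7.45
tool_pos: [0.4228, -0.3143, 0.2272]
eef_rot: [[0.594, 0.804, -0.001], [0.804, -0.594, 0.002], [0.001, -0.002, -1.0]]
wrist_force: [0.5, -0.4, 0.5]
width: 0.697
finger_force: 0.0
```

Call:
carry_out([
  {"tx": 0.0, "ty": 0.0, "tz": 0.0, "turn": 0.0},
  {"tx": 0.0, "ty": 0.0, "tz": 0.0, "turn": 0.0},
])

```text
time: 7.65
tool_pos: [0.4227, -0.3138, 0.2276]
eef_rot: [[0.591, 0.806, -0.002], [0.806, -0.591, 0.002], [0.0, -0.003, -1.0]]
wrist_force: [0.8, -0.1, -0.3]
width: 0.702
finger_force: 0.0
```

Run:
```python
from h import *
import pickle
st=sense();print(st['time'],np.round(st['tool_pos'],4),np.round(st['eef_rot'],3).tolist(),np.degrees(np.arctan2(st['eef_rot'][1][1],st['eef_rot'][0][1])))
s=snapshot('wrist'); pickle.dump(s,open('w4.pkl','wb'))
cv2.imwrite('pics/w4.png',s['pixels'][:,:,::-1])
import m3
m3.plug(s)
try: m3.port(s)
except Exception as e: print(e)
```

```text
7.65 [ 0.4227 -0.3138  0.2276] [[0.591, 0.806, -0.002], [0.806, -0.591, 0.002], [0.0, -0.003, -1.0]] -36.24602490561523
blue V pct [173.4 243.  244. ] 1119 1053
z 0.063 centre [ 0.4787 -0.2328  0.062 ] size [np.float64(0.0447), np.float64(0.0181)] ang 53.36
blob xy minmax [ 0.4524 -0.26  ] [ 0.5046 -0.2061]
attempt to get argmax of an empty sequence
```

View pics/w4.png

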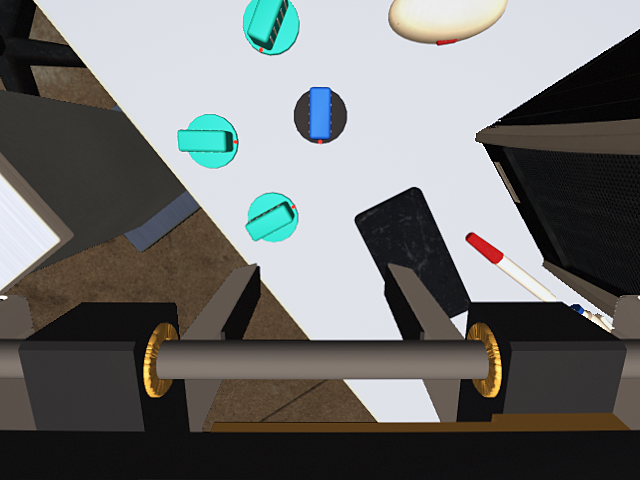

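The picture shows the blue plug at (320,115) with its bar vertical, in line with the fingers. Measured: centre (0.4787, -0.2328), bar 53.4° and top at z≈0.062, as it should be. Now I grasp it.

Call:
carry_out([
  {"tx": 0.028, "ty": 0.04, "tz": 0.0, "turn": 0.0},
  {"tx": 0.056, "ty": 0.081, "tz": -0.02, "turn": 0.0},
  {"tx": 0.056, "ty": 0.081, "tz": -0.065, "turn": 0.0},
  {"tx": 0.056, "ty": 0.081, "tz": -0.105, "turn": 0.0},
  {"tx": 0.056, "ty": 0.081, "tz": -0.13, "turn": 0.0},
])

```text
time: 8.2
tool_pos: [0.479, -0.2292, 0.0961]
eef_rot: [[0.587, 0.81, -0.002], [0.81, -0.587, 0.003], [0.001, -0.004, -1.0]]
wrist_force: [-0.2, -1.3, -0.7]
width: 0.704
finger_force: 0.0
```

Call:
carry_out([
  {"tx": 0.0, "ty": 0.0, "tz": -0.03, "turn": 0.0},
  {"tx": 0.0, "ty": 0.0, "tz": -0.055, "turn": 0.0},
  {"tx": 0.0, "ty": 0.0, "tz": -0.061, "turn": 0.0},
  {"tx": 0.0, "ty": 0.0, "tz": -0.061, "turn": 0.0},
  {"tx": 0.0, "ty": 0.0, "tz": -0.061, "turn": 0.0},
])

```text
time: 8.7
tool_pos: [0.4797, -0.2336, 0.0386]
eef_rot: [[0.591, 0.807, 0.002], [0.807, -0.591, -0.0], [0.001, 0.002, -1.0]]
wrist_force: [-0.4, -0.2, 0.1]
width: 0.699
finger_force: 0.0
```

Call:
carry_out([
  {"tx": -0.001, "ty": 0.001, "tz": -0.002, "turn": 0.0},
  {"tx": -0.001, "ty": 0.001, "tz": -0.002, "turn": 0.0},
  {"tx": -0.001, "ty": 0.001, "tz": -0.002, "turn": 0.0},
  {"tx": -0.001, "ty": 0.001, "tz": -0.002, "turn": 0.0},
  {"tx": -0.001, "ty": 0.001, "tz": -0.002, "turn": 0.0},
], fingers=1.0, squeeze=35)

```text
time: 9.2
tool_pos: [0.4778, -0.2332, 0.0357]
eef_rot: [[0.592, 0.806, 0.0], [0.806, -0.592, -0.0], [0.0, 0.0, -1.0]]
wrist_force: [0.1, -0.4, 0.4]
width: 0.311
finger_force: 0.0
```

Call:
carry_out([
  {"tx": 0.0, "ty": 0.0, "tz": 0.0, "turn": 0.0},
  {"tx": 0.0, "ty": 0.0, "tz": 0.0, "turn": 0.0},
  {"tx": 0.0, "ty": 0.0, "tz": 0.0, "turn": 0.0},
])

```text
time: 9.5
tool_pos: [0.4777, -0.2332, 0.0355]
eef_rot: [[0.592, 0.806, 0.0], [0.806, -0.592, -0.0], [-0.0, 0.0, -1.0]]
wrist_force: [-0.2, -0.1, 1.7]
width: 0.211
finger_force: 35.0
```

Call:
carry_out([
  {"tx": 0.0, "ty": 0.0, "tz": 0.03, "turn": 0.0},
  {"tx": 0.0, "ty": 0.0, "tz": 0.07, "turn": 0.18},
  {"tx": 0.0, "ty": 0.0, "tz": 0.1, "turn": 0.36},
  {"tx": 0.0, "ty": 0.0, "tz": 0.1, "turn": 0.54},
  {"tx": 0.0, "ty": 0.02, "tz": 0.1, "turn": 0.72},
])

```text
time: 10.0
tool_pos: [0.4782, -0.216, 0.1369]
eef_rot: [[0.066, 0.998, 0.003], [0.998, -0.066, -0.003], [-0.003, 0.003, -1.0]]
wrist_force: [-0.9, 0.6, -1.2]
width: 0.213
finger_force: 35.0
```

Call:
carry_out([
  {"tx": 0.005, "ty": 0.03, "tz": 0.0, "turn": 0.18},
  {"tx": 0.01, "ty": 0.06, "tz": 0.0, "turn": 0.36},
  {"tx": 0.015, "ty": 0.09, "tz": 0.0, "turn": 0.54},
  {"tx": 0.02, "ty": 0.12, "tz": 0.0, "turn": 0.72},
  {"tx": 0.025, "ty": 0.14, "tz": 0.0, "turn": 0.9},
])

```text
time: 10.5
tool_pos: [0.5023, -0.0705, 0.1352]
eef_rot: [[-0.602, 0.798, -0.001], [0.798, 0.602, 0.001], [0.001, -0.0, -1.0]]
wrist_force: [0.2, -0.4, -1.5]
width: 0.209
finger_force: 35.0
```

Call:
carry_out([
  {"tx": 0.004, "ty": 0.02, "tz": 0.0, "turn": 0.18},
  {"tx": 0.007, "ty": 0.04, "tz": 0.0, "turn": 0.36},
  {"tx": 0.01, "ty": 0.05, "tz": 0.0, "turn": 0.54},
  {"tx": 0.012, "ty": 0.06, "tz": 0.0, "turn": 0.72},
  {"tx": 0.012, "ty": 0.06, "tz": 0.0, "turn": 0.9},
])

```text
time: 11.0
tool_pos: [0.5146, -0.0112, 0.1352]
eef_rot: [[-0.977, 0.215, -0.0], [0.215, 0.977, 0.001], [0.001, 0.001, -1.0]]
wrist_force: [-0.0, -0.6, -1.4]
width: 0.209
finger_force: 35.0
```

Call:
carry_out([
  {"tx": 0.0, "ty": 0.0, "tz": 0.0, "turn": 0.18},
  {"tx": 0.0, "ty": 0.0, "tz": 0.0, "turn": 0.36},
  {"tx": 0.0, "ty": 0.0, "tz": 0.0, "turn": 0.39},
  {"tx": 0.0, "ty": 0.0, "tz": 0.0, "turn": 0.39},
  {"tx": 0.0, "ty": 0.0, "tz": 0.0, "turn": 0.39},
])

```text
time: 11.5
tool_pos: [0.5145, -0.0132, 0.1354]
eef_rot: [[-0.997, -0.078, -0.0], [-0.078, 0.997, -0.0], [0.0, -0.0, -1.0]]
wrist_force: [-0.8, -0.4, -1.6]
width: 0.211
finger_force: 35.0
```

Run:
```python
from h import *
import pickle
st=sense();print(st['time'],np.round(st['tool_pos'],4),np.round(st['eef_rot'],3).tolist(),np.degrees(np.arctan2(st['eef_rot'][1][1],st['eef_rot'][0][1])),np.round(st['q'],2),np.round(st['wrist_force'],1))
s=snapshot('scene'); pickle.dump(s,open('s4.pkl','wb'))
# project expected port mouth
def proj(X):
    f=240/np.tan(np.radians(s['vfov'])/2); c=np.array(s['R'])@X+s['t']; x,y=c[:2]/c[2]; k=1+s['k1']*(x*x+y*y); return s['cx']+f*x*k,s['cy']+f*y*k
u,v=map(int,proj(np.array([.5143,-.0127,.07]))); print(u,v)
cv2.imwrite('pics/s4.png',cv2.resize(s['pixels'][v-75:v+75,u-100:u+100,::-1],None,fx=4,fy=4,interpolation=cv2.INTER_CUBIC))
```

```text
11.5 [ 0.5145 -0.0132  0.1354] [[-0.997, -0.078, -0.0], [-0.078, 0.997, -0.0], [0.0, -0.0, -1.0]] 94.48970241498111 [-0.02  0.54 -0.01  1.96  0.01  0.64  1.61] [-0.8 -0.4 -1.6]
334 231
```

View pics/s4.png

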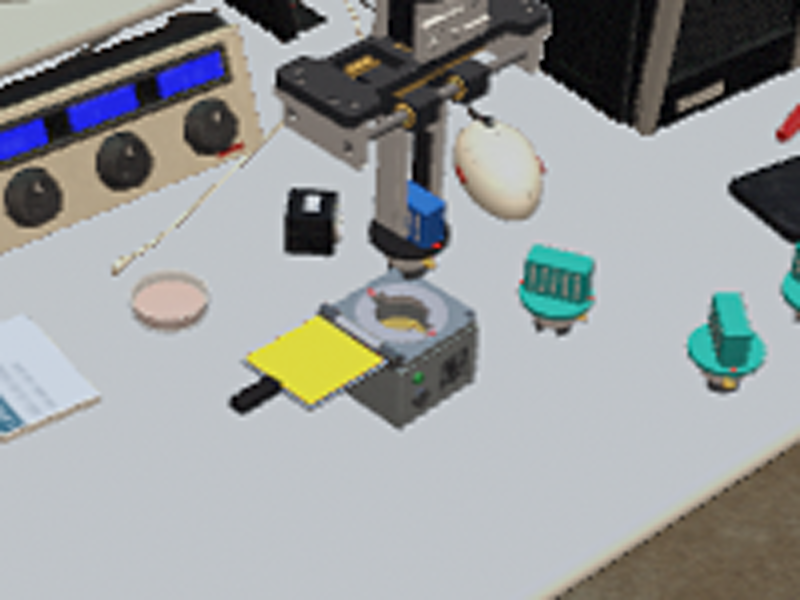

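The crop shows the plug held upright just above the port, lugs in line with the red dots at crop (372,293) and (432,333). The cover lies flat, yellow up. I lower it in steps, watching the force.

Call:
carry_out([
  {"tx": 0.0005, "ty": 0.0005, "tz": -0.015, "turn": 0.0},
  {"tx": 0.0005, "ty": 0.0005, "tz": -0.03, "turn": 0.0},
  {"tx": 0.0005, "ty": 0.0005, "tz": -0.041, "turn": 0.0},
  {"tx": 0.0005, "ty": 0.0005, "tz": -0.045, "turn": 0.0},
  {"tx": 0.0005, "ty": 0.0005, "tz": -0.047, "turn": 0.0},
])

```text
time: 12.05
tool_pos: [0.515, -0.0126, 0.0881]
eef_rot: [[-0.997, -0.081, -0.001], [-0.081, 0.997, -0.0], [0.001, -0.0, -1.0]]
wrist_force: [0.2, -0.2, -1.0]
width: 0.215
finger_force: 35.0
```

Call:
carry_out([
  {"tx": 0.0, "ty": 0.0, "tz": -0.003, "turn": 0.0},
  {"tx": 0.0, "ty": 0.0, "tz": -0.006, "turn": 0.0},
  {"tx": 0.0, "ty": 0.0, "tz": -0.009, "turn": 0.0},
  {"tx": 0.0, "ty": 0.0, "tz": -0.009, "turn": 0.0},
])

```text
time: 12.45
tool_pos: [0.5154, -0.0126, 0.0794]
eef_rot: [[-0.997, -0.081, 0.0], [-0.081, 0.997, 0.0], [-0.0, 0.0, -1.0]]
wrist_force: [0.7, -0.3, -1.1]
width: 0.207
finger_force: 35.0
```

Call:
carry_out([
  {"tx": 0.0, "ty": 0.0, "tz": -0.003, "turn": 0.0},
  {"tx": 0.0, "ty": 0.0, "tz": -0.006, "turn": 0.0},
  {"tx": 0.0, "ty": 0.0, "tz": -0.009, "turn": 0.0},
  {"tx": 0.0, "ty": 0.0, "tz": -0.0095, "turn": 0.0},
  {"tx": 0.0, "ty": 0.0, "tz": -0.0095, "turn": 0.0},
])

```text
time: 12.95
tool_pos: [0.5161, -0.0126, 0.0702]
eef_rot: [[-0.997, -0.081, 0.002], [-0.081, 0.997, 0.0], [-0.002, -0.0, -1.0]]
wrist_force: [2.5, -0.2, 3.8]
width: 0.213
finger_force: 35.0
```

Call:
carry_out([
  {"tx": 0.001, "ty": 0.0, "tz": -0.0015, "turn": 0.0},
  {"tx": 0.001, "ty": 0.0, "tz": -0.0015, "turn": -0.05},
  {"tx": 0.001, "ty": 0.0, "tz": -0.0015, "turn": -0.15},
  {"tx": 0.001, "ty": 0.0, "tz": -0.0015, "turn": -0.25},
  {"tx": 0.001, "ty": 0.0, "tz": -0.0015, "turn": -0.35},
])

```text
time: 13.45
tool_pos: [0.5168, -0.0132, 0.0695]
eef_rot: [[-0.981, 0.196, 0.001], [0.196, 0.981, -0.001], [-0.001, -0.0, -1.0]]
wrist_force: [0.5, -1.4, 10.8]
width: 0.211
finger_force: 35.0
```

Run:
```python
from h import *
st=sense();print(np.round(st['tool_pos'],4),np.degrees(np.arctan2(st['eef_rot'][1][1],st['eef_rot'][0][1])),np.round(st['wrist_force'],1),np.round(st['wrist_torque'],3),np.round(st['q'],2))
```

```text
[ 0.5168 -0.0132  0.0695] 78.7170347803217 [ 0.5 -1.4 10.8] [-0.332  0.034  0.174] [-0.07  0.65  0.07  2.01 -0.08  0.49  1.43]
```

Call:
carry_out([
  {"tx": 0.0, "ty": 0.0, "tz": 0.0, "turn": -0.14},
  {"tx": 0.0, "ty": 0.0, "tz": 0.0, "turn": -0.28},
  {"tx": 0.0, "ty": 0.0, "tz": 0.0, "turn": -0.42},
  {"tx": 0.0, "ty": 0.0, "tz": 0.0, "turn": -0.56},
  {"tx": 0.0, "ty": 0.0, "tz": 0.0, "turn": -0.7},
])

```text
time: 13.95
tool_pos: [0.5163, -0.0139, 0.0695]
eef_rot: [[-0.733, 0.681, 0.001], [0.681, 0.733, -0.001], [-0.001, -0.0, -1.0]]
wrist_force: [-0.5, -3.3, 13.2]
width: 0.209
finger_force: 35.0
```

Run:
```python
from h import *
st=sense();print(np.round(st['tool_pos'],4),np.degrees(np.arctan2(st['eef_rot'][1][1],st['eef_rot'][0][1])),np.round(st['wrist_force'],1),np.round(st['wrist_torque'],3),np.round(st['q'],2))
```

```text
[ 0.5163 -0.0139  0.0695] 47.11237186265348 [-0.5 -3.3 13.2] [-0.708  0.353  0.149] [-0.17  0.66  0.21  2.01 -0.27  0.5   1.06]
```

Call:
carry_out([
  {"tx": 0.0, "ty": -0.0005, "tz": 0.0005, "turn": -0.14},
  {"tx": 0.0, "ty": -0.001, "tz": 0.0005, "turn": -0.28},
  {"tx": 0.0, "ty": -0.001, "tz": 0.0005, "turn": -0.42},
  {"tx": 0.0, "ty": -0.001, "tz": 0.0005, "turn": -0.56},
  {"tx": 0.0, "ty": -0.001, "tz": 0.0005, "turn": -0.7},
])

```text
time: 14.45
tool_pos: [0.5152, -0.0143, 0.0695]
eef_rot: [[-0.269, 0.963, -0.001], [0.963, 0.269, -0.0], [0.0, -0.001, -1.0]]
wrist_force: [-2.1, -2.1, 9.8]
width: 0.209
finger_force: 35.0
```

Run:
```python
from h import *
st=sense();print(np.round(st['tool_pos'],4),np.degrees(np.arctan2(st['eef_rot'][1][1],st['eef_rot'][0][1])),np.round(st['wrist_force'],1),np.round(st['wrist_torque'],3),np.round(st['q'],2))
```

```text
[ 0.5152 -0.0143  0.0695] 15.628143081967842 [-2.1 -2.1  9.8] [-0.398  0.502  0.184] [-0.27  0.68  0.36  2.02 -0.46  0.53  0.7 ]
```

Call:
carry_out([
  {"tx": -0.001, "ty": 0.0, "tz": 0.0, "turn": -0.12},
  {"tx": -0.001, "ty": 0.0, "tz": 0.0, "turn": -0.24},
  {"tx": -0.001, "ty": 0.0, "tz": 0.0, "turn": -0.36},
  {"tx": -0.001, "ty": 0.0, "tz": 0.0, "turn": -0.48},
  {"tx": -0.001, "ty": 0.0, "tz": 0.0, "turn": -0.48},
])

```text
time: 14.95
tool_pos: [0.5144, -0.0142, 0.0695]
eef_rot: [[0.102, 0.995, -0.001], [0.995, -0.102, -0.0], [-0.0, -0.001, -1.0]]
wrist_force: [-2.1, 0.1, 10.2]
width: 0.214
finger_force: 35.0
```

Run:
```python
from h import *
st=sense();print(np.round(st['tool_pos'],4),np.degrees(np.arctan2(st['eef_rot'][1][1],st['eef_rot'][0][1])),np.round(st['wrist_force'],1),np.round(st['wrist_torque'],3),np.round(st['q'],2))
```

```text
[ 0.5144 -0.0142  0.0695] -5.8478987036042165 [-2.1  0.1 10.2] [-0.193  0.372  0.072] [-0.33  0.7   0.47  2.02 -0.58  0.56  0.44]
```

Call:
carry_out([
  {"tx": -0.0005, "ty": 0.0, "tz": 0.0, "turn": -0.05},
  {"tx": -0.0005, "ty": 0.0, "tz": 0.0, "turn": -0.1},
  {"tx": -0.0005, "ty": 0.0, "tz": 0.0, "turn": -0.1},
  {"tx": -0.0005, "ty": 0.0, "tz": 0.0, "turn": -0.1},
])

```text
time: 15.35
tool_pos: [0.5142, -0.0141, 0.0695]
eef_rot: [[0.178, 0.984, -0.0], [0.984, -0.178, -0.0], [-0.0, -0.0, -1.0]]
wrist_force: [-1.6, -1.1, 8.5]
width: 0.216
finger_force: 35.0
```

Run:
```python
from h import *
import pickle
st=sense();print(np.round(st['tool_pos'],4),np.degrees(np.arctan2(st['eef_rot'][1][1],st['eef_rot'][0][1])),np.round(st['wrist_force'],1),np.round(st['wrist_torque'],3),np.round(st['q'],2))
w=snapshot('wrist'); s=snapshot('scene'); pickle.dump((w,s),open('f.pkl','wb'))
a=cv2.resize(w['pixels'][170:400,200:440,::-1],(417,400)); b=cv2.resize(s['pixels'][176:286,284:389,::-1],(382,400),interpolation=cv2.INTER_CUBIC)
cv2.imwrite('pics/f.png',np.hstack([a,b]))
```

```text
[ 0.5142 -0.0141  0.0695] -10.232330300338083 [-1.6 -1.1  8.5] [-0.227  0.279  0.12 ] [-0.34  0.7   0.49  2.02 -0.6   0.56  0.39]
```

View pics/f.png

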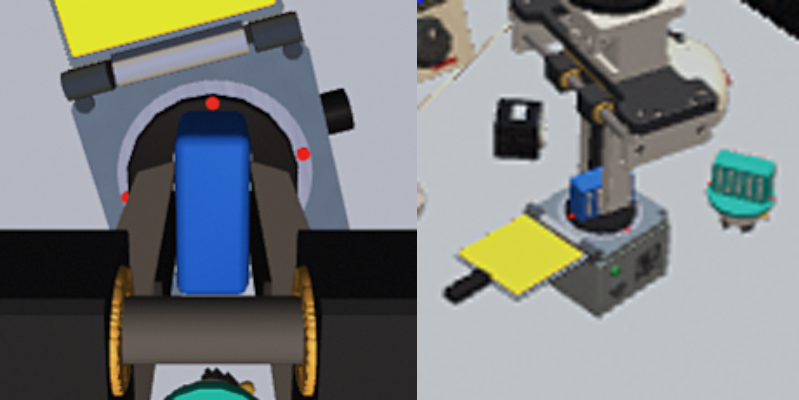

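The picture shows the plug seated flush, its red dot at (212,103), about 104° from the keyway dots at (126,198) and (303,154). It is still gripped, and the cover is flat with yellow up. The turn is past a quarter with steady torque, so I hand in.

```bash
python3 -c "
from station import finish_job; print(finish_job())"
```

```text
the job is handed in; nothing more can be done
None
```

I handed the job in with the cover flipped flat, yellow face up, and the blue plug seated in the port, twisted about 104° clockwise and still gripped and pressed down; I did not see the disc's own angle, so reaching its stop is inferred from the turn and a steady torque.

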